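Return a key case to the empty carousel bay

ROBOT

A 7-joint arm with a two-finger parallel gripper is mounted at the origin on the work surface. World frame = base frame: x ahead of the robot, y to its left, z up, the work surface at z = 0. Lengths are in m, angles in rad, forces in N, time in s.
With the tool pointing down it reaches from about 0.4 to 0.925 m from the base axis. Payload 5.6 kg.
Tool frame: the origin (TCP) lies on the centre line of the jaws, within the pads' length; the fingertips stand 14 mm ahead of it and the grasp point (between the pads) lies 5 mm behind it; z points along the fingers, y is the line along which they close (so a half turn about z gives the same grasp; the last joint's range is limited). The gripper opens to 85 mm and grips with 20 to 120 N. Pads are 22 mm wide; open, the fingers measure 114 mm over their backs; the gripper's body (76 mm by 85 mm) begins 54 mm behind the grasp point. The pads swing forward as they close: fully open they stand 13 mm farther back than shut.
Start: joints at [-0.043, 0.468, -0.012, 1.603, 0.006, 1.071, -0.056], TCP at [0.65, -0, 0.245] pointing down, gripper open.
Joint ranges: [-2.53, 2.53], [-0.31, 2.02], [-1.57, 1.55], [0.28, 2.44], [-1.29, 4.43], [0.15, 1.84], [-2.92, 2.92]. Speed limits (rad/s): [2.57, 2.57, 3.14, 3.14, 3.14, 3.14, 3.14].

INTERFACE

Orientations are given as a unit quaternion [x, y, z, w].
In Python, from plant import status, imaging, job gives the robot as it stands.
- The arm moves only by the shell command python3 -m jog 'ROWS' [OPENING] [FORCE]. ROWS is JSON, a list of rows, each a list of 2 entries, a list of its own where there are three numbers: the shift along the world's x, y, z in m, then the turn, a rotation vector about the world's x, y, z in degrees. A call has exactly 8 rows; each row shifts and turns the commanded pose from where the row before left it; what a row does not reach is not made up. A row lasts 1/12 s, in which the tool goes at most 41.7 mm and 7.16 degrees, less where a joint would pass 70% of its speed; a pose out of reach is approached as far as the arm can. A call is refused whole if a number of a shift passes 0.0417 or a number of a turn 7.16, either way. A call with a gripper value outside its range is refused whole. OPENING is the finger opening in m, from 0 to 0.0854, set as the call begins (- or left out, the last holds). The fingers move at their own pace and stop on an object; FORCE is the grip in N (left out, the last holds). Time passes only in rows, so rows that do not move let the fingers close, or fill a call up. It gives the time, the measured TCP pose, the force, the opening and the grip force at its end, in the units of the state.
- status.get_obs(): the state, without advancing time (a new reading comes with each control period).
- imaging.camera(name): name is "scene" or "side" or "wrist"; returns a dict with "img" (384x512x3 uint8, red, green, blue), "fovy" (degrees; the focal length in pixels is half the picture's height over the tangent of half this angle, whatever the lens; pixels are square), "cx", "cy" (the principal point, pixels), "extrinsics" (4x4, takes a point from camera to world coordinates). Camera axes: x right, y up, looking along -z (the intrinsics and any distortion apply to the point x, -y, -z); pixel columns grow to the right and rows downward; lengths in m; the calibration is good to about 2 mm. A picture is of the moment at which its call begins. There is no depth.
- job.hand_in(): hands the job in; it is judged then, once.
The state is a dict: "time": time; "joints": joint angles; "qvel": joint speeds; "joint_efforts": joint torques, N m; "ee_pos": TCP position; "ee_rot": TCP orientation; "ft_force": force on the tool from outside, world axes, zero at the start; "ft_torque": the same for the moment, N m; "width": finger opening in m; "grip_force": force on a finger pad.
Only numpy, scipy, OpenCV 4.12 (cv2) and the standard library are available. Lean on these libraries where they do the work, as an engineer would, in place of code of your own. Each camera call takes 0.05 s, during which the arm holds its last target. There are 200 camera calls.

TASK

A key case has come back through the key return and lies on its sloping chute. Put it flat in the one empty bay of the key carousel, and leave the carousel turned so that this case is at the front, in the middle above the label ledge, ready for the next porter. The other key cases stay in their own bays, and everything else on the shelf is left where it is.

Things in the scene. Friction and masses are not known exactly. Their poses are not given: they have to be found in the camera images.
- key_case: returned key case: aluminium clam-shell case 92 long x 46 wide x 36 thick (mm), small white label on top, 0.15 to 0.3 kg, loose on the 30-degree chute of the key return, lower end against the stop lip, length down the slope. Origin: centre of underside; x along its length (up the slope at the start), y across, z out of its top face (square to the chute floor at the start)
- key_return: fixed grey sheet-steel housing 250 deep x 190 wide x 235 high, left of the carousel. Origin: centre of its underside, z up. Its outlet chute opens to its -x side (turned to the right, towards the carousel) and slopes down that way at 30 degrees. A roof at height 230 reaches forward to x = -50 and full-height sides to x = -30, overhanging the upper end of the chute
- chute_rest (a point): point on the chute floor where a returned case rests: its underside centre is here, to within 12 sideways (x = -70, z = 75 in the key return's frame, and its axes). The chute is 160 wide inside; its cheeks stand 32 and its lip 18 above the floor, square to it. The gripper must come square to the chute floor, 30 degrees from vertical, its body leaning back to -x, of that frame, clear of the roof
- carousel_base: fixed black square plinth of the carousel, 270 x 270 x 14, with a label ledge 180 wide (blank white label) reaching forward to x = -205, out from under the turntable, 8 to 16 high. Origin: centre of its underside, z up; its front is its -x side (it roughly faces the robot, yaw within 0.2 rad)
- carousel: turning part of the key carousel, grey plastic, 344 across, on the middle of the plinth; turns either way over a half turn about its vertical axis against light friction (0.12 N m) and stays where left. Origin: on the axis, at its underside, 15 above the plank; z up. Four bays lie along its +x, +y, -x and -y. Three hold a key case, one, not always the same, is empty
- carousel_floor (a point): centre of the bays' common floor, on the axis, 6 above the carousel's origin, axes as the carousel's. A case's centre belongs about 100 from here, along +x, +y, -x or -y. The bays are parted by four thin walls along the diagonals, 52 high above the floor; outer rim of inner radius 164 and 28 above the floor; hub of radius 34
- carousel_knob (a point): middle of the black bar knob on top of the carousel's hub, on the turning axis, 88 above the carousel's origin (103 above the plank). The bar is 80 long along the carousel's x, 18 thick along its y and 32 high (72 to 104 above the carousel's origin); it is fixed to the carousel and turns it one to one
- case_b: key case identical to the returned key case, lying flat, lengthwise out from the hub, in one bay of the carousel. Origin: centre of its underside; x along its length, z up
- case_c: key case identical to the returned key case, lying flat, lengthwise out from the hub, in one bay of the carousel. Origin: centre of its underside; x along its length, z up
- case_d: key case identical to the returned key case, lying flat, lengthwise out from the hub, in one bay of the carousel. Origin: centre of its underside; x along its length, z up
- screwdriver: steel screwdriver with black handle, 200 long, lying along its x, about 30 high, between the robot and the equipment. Bystander, loose, on the plank. Origin: centre of its underside.
- flask_cap: aluminium flask cap standing open end up, 68 across, 50 high, between the robot and the equipment. Bystander, loose, on the plank. Origin: centre of its underside.
- fob: flat green silicone fob, 72 x 42 x 12, between the robot and the equipment. Bystander, loose, on the plank. Origin: centre of its underside.
- tray: white ceramic tray 130 x 190 x 24, right of the carousel. Bystander, loose, on the plank. Origin: centre of its underside.
- padlock: brass padlock lying flat, 110 x 60 x 26, in the ceramic tray (floor about 6 thick). Bystander, loose. Origin: centre of its underside.
- mug: white mug, 80 across, 95 high, near the robot on the right. Bystander, loose, on the plank. Origin: centre of its underside.
- flask: aluminium flask, 72 across, 160 high, behind the gap between carousel and key return. Bystander, loose, on the plank. Origin: centre of its underside.
There are look-alikes about, which are no part of the job. What is shaped like the key_case but blue, purple or turquoise is not meant.

How it is judged:
By the outcome, as a careful person would: the job done as asked, in the order asked, and still so for the second after the job is handed in, with the robot touching nothing.
It also fails if it takes over 58 s, if anything falls off the work surface, if the arm or the gripper's body presses on something with over 40 N, if the wrist force passes 120 N, or if a joint passes its speed limit or range.

## Working session

There is one attempt and no reset: what is moved stays moved. The work goes in short steps, Python scripts to look and compute and a shell command to move; the robot and the scene stay as the last step left them, time stands still between calls to the robot, and variables do not carry over. Pictures are saved under pics/ and viewed, at most 10 in all, crops included, and the job is handed in when it is done.

```bash
ls; mkdir -p pics
python3 - <<'E'
from plant import status, imaging
import cv2, numpy as np
o=status.get_obs(); print(o['time'],o['ee_pos'],o['ee_rot'])
for n in ['scene','side','wrist']:
    c=imaging.camera(n); cv2.imwrite(f'pics/{n}0.png',c['img'][:,:,::-1]); print(n,c['fovy'],c['cx'],c['cy'],[k for k in c]); print(np.round(c['extrinsics'],3))
a=[cv2.imread(f'pics/{n}0.png') for n in ['scene','side']]
cv2.imwrite('pics/m0.png',cv2.resize(np.vstack(a),(800,1200))[:1200][:, :])
E
```

```text
pics
0.0 [ 6.49463517e-01 -5.68711328e-05  2.44340386e-01] [ 7.07126724e-01  7.07086293e-01 -6.59944925e-04 -5.79092818e-04]
scene 48.55766761808714 244.64429489352258 188.9054643417027 ['img', 'fovy', 'cx', 'cy', 'extrinsics']
[[-0.496 -0.737  0.459  1.223]
 [ 0.868 -0.414  0.274  0.458]
 [-0.012  0.534  0.845  1.329]
 [ 0.     0.     0.     1.   ]]
side 45.63070261232151 256.5143925411502 186.45397459650144 ['img', 'fovy', 'cx', 'cy', 'extrinsics']
[[-0.461  0.583 -0.669 -0.492]
 [-0.887 -0.311  0.341  0.562]
 [-0.01   0.751  0.661  1.1  ]
 [ 0.     0.     0.     1.   ]]
wrist 60.89199276074338 253.49436223644042 189.89606835897044 ['img', 'fovy', 'cx', 'cy', 'extrinsics']
[[ 1.    -0.001  0.002  0.649]
 [ 0.     0.962  0.273  0.07 ]
 [-0.002 -0.273  0.962  0.373]
 [ 0.     0.     0.     1.   ]]
```

View pics/scene0.png

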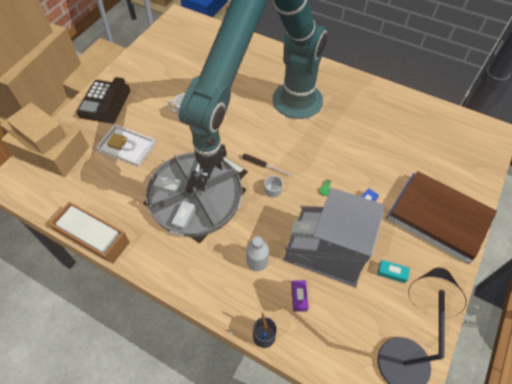

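View pics/side0.png

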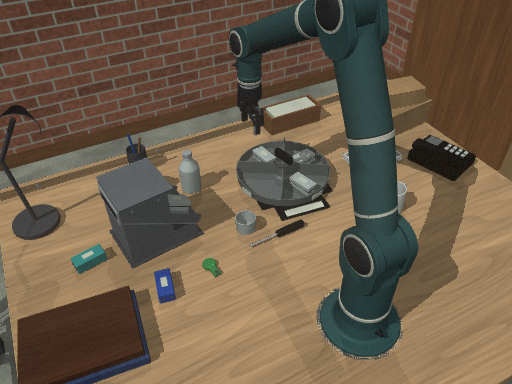

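The scene view shows the carousel at about (195,195) and the key return at about (335,235). The side view shows the carousel at (284,172) and the return at (148,210), with its chute at about (178,205). Blue, purple and turquoise decoys lie around the return: scene (370,195), (300,295) and (393,270). I'll zoom in next.

Run:
```python
import cv2, numpy as np
s=cv2.imread('pics/scene0.png'); d=cv2.imread('pics/side0.png'); w=cv2.imread('pics/wrist0.png')
c=lambda im,x,y,W,H:cv2.resize(im[y:y+H,x:x+W],(400,300),interpolation=cv2.INTER_CUBIC)
cv2.imwrite('pics/z1.png',np.vstack([np.hstack([c(s,275,185,120,90),c(d,95,155,120,90)]),np.hstack([c(s,135,145,120,90),c(d,228,133,120,90)])]))
```

```text
(no output)
```

View pics/z1.png

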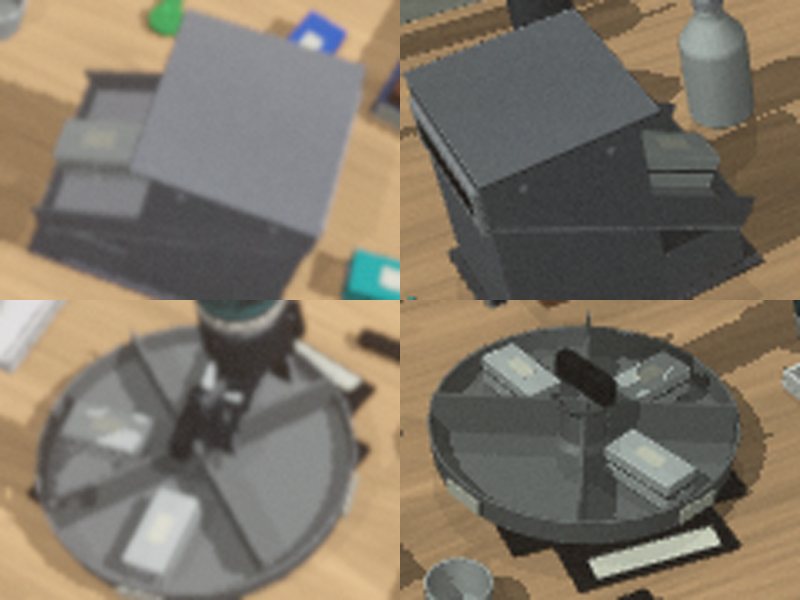

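View pics/wrist0.png

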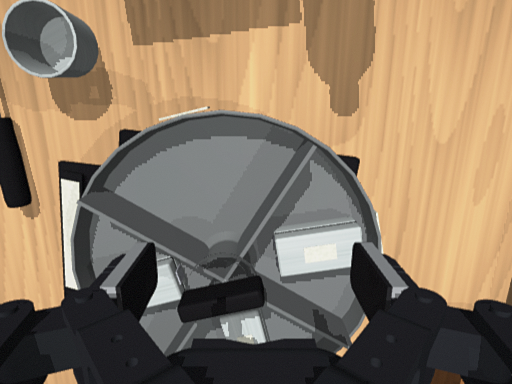

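The crops show the grey key case in the chute mouth, at scene (305,227) and side (179,200). It is partly under the roof, with its label on top.

What could be mistaken for it:
- Blue: scene (370,195) / side (165,285)
- Purple: scene (300,295)
- Turquoise: scene (393,270)
- The three cases in the carousel bays

I choose the aluminium one in the chute. In the wrist view the empty bay is the +y one, at about (215,165). The knob bar is at (222,297).

```bash
cat > h.py <<'E'
import numpy as np, cv2
from plant import imaging, status
def ray(c,u,v):
    H,W=c['img'].shape[:2]; f=H/2/np.tan(np.radians(c['fovy']/2)); E=np.array(c['extrinsics'])
    d=E[:3,:3]@np.array([(u-c['cx'])/f,-(v-c['cy'])/f,-1.]); return E[:3,3],d/np.linalg.norm(d)
def plane(c,u,v,z):
    o,d=ray(c,u,v); return o+d*(z-o[2])/d[2]
def tri(*rs):
    A=sum(np.eye(3)-np.outer(d,d) for o,d in rs); b=sum((np.eye(3)-np.outer(d,d))@o for o,d in rs); x=np.linalg.solve(A,b)
    return x, max(np.linalg.norm((np.eye(3)-np.outer(d,d))@(x-o)) for o,d in rs)
E
python3 - <<'E'
from h import *
s,d,w=[imaging.camera(n) for n in('scene','side','wrist')]
# return roof corners: scene crop px /3.333+origin ; side likewise
S=lambda u,v:(275+u/3.333,185+v/3.333); D=lambda u,v:(95+(u-400)/3.333,155+v/3.333)
for n,a,b in [('roof front robot side',(190,12),(485,188)),('roof front far',(133,175),(658,106)),('roof back far',(318,238),(575,12)),('roof back robot',(362,65),(405,78)),
  ('case label',(102,137),(672,143))]:
    # scene names are guesses; print both pairings
    print(n, plane(s,*S(*a),.23), plane(d,*D(*b),.23), tri(ray(s,*S(*a)),ray(d,*D(*b))))
print('knob', plane(w,222,290,.119), tri(ray(w,222,297),ray(d,228+(585-400)/3.333,133+(375-300)/3.333)))
print('bar ends',plane(w,182,297,.119),plane(w,263,285,.119))
img=w['img']
print('rim',plane(w,82,205,.049),plane(w,222,112,.049),plane(w,380,240,.049))
E
```

```text
roof front robot side [0.49505336 0.33429132 0.23      ] [0.47214614 0.48822678 0.23      ] (array([0.49266447, 0.41041968, 0.22040168]), np.float64(0.07673824967476385))
roof front far [0.67040139 0.35789154 0.23      ] [0.5019833  0.32857611 0.23      ] (array([0.61567232, 0.32542236, 0.12935324]), np.float64(0.023334004618123797))
roof back far [0.64779719 0.5155051  0.23      ] [0.66504312 0.35214739 0.23      ] (array([0.64546109, 0.43622547, 0.25161999]), np.float64(0.07929092667999622))
roof back robot [0.47179408 0.49003522 0.23      ] [0.64390503 0.51458992 0.23      ] (array([0.53111392, 0.50341624, 0.31584286]), np.float64(0.01586961010000794))
case label [0.65043893 0.31930487 0.23      ] [0.45142038 0.33412829 0.23      ] (array([0.58575066, 0.30265497, 0.10608933]), np.float64(0.0009655089546904495))
knob [ 0.6206494  -0.09505241  0.119     ] (array([ 0.61878438, -0.11291212,  0.10438857]), np.float64(0.000735497695524948))
bar ends [ 0.5846927  -0.10223151  0.119     ] [ 0.65701391 -0.08996826  0.119     ]
rim [ 0.46872996 -0.0390938   0.049     ] [0.61793845 0.05589105 0.049     ] [ 0.78509008 -0.07857057  0.049     ]
```

The measurements agree. The return's yaw is about 98.4° and chute_rest is about (0.585,0.323,0.075). The label triangulates to (0.586,0.303,0.106), against an expected (0.587,0.306,0.106). I'll move to a tilted standoff above the case.

```bash
python3 -m jog '[[[-0.006,0.029,0],[6,0,0]],[[-0.006,0.029,0],[6,0,0]],[[-0.006,0.029,0],[6,0,0]],[[-0.006,0.029,0],[6,0,0]],[[-0.006,0.029,0],[6,0,0]],[[-0.006,0.029,0],[0,0,4.2]],[[-0.007,0.028,-0.003],[0,0,4.2]],[[-0.007,0.028,-0.003],[0,0,0]]]' 0.085 40
python3 - <<'E'
from h import *
o=status.get_obs(); print(o['ee_pos'],o['ee_rot'])
c=imaging.camera('wrist'); cv2.imwrite('pics/w1.png',c['img'][:,:,::-1]); np.save('w1.npy',c,allow_pickle=True)
E
```

```text
time: 0.97
ee_pos: [0.6009, 0.2301, 0.239]
ee_rot: [0.631, 0.731, 0.169, -0.196]
ft_force: [0.8, 1.2, -0.3]
width: 0.0851
grip_force: 0.0
[0.60093646 0.23013616 0.23904527] [ 0.63092364  0.73136115  0.1694048  -0.19582707]
```

View pics/w1.png

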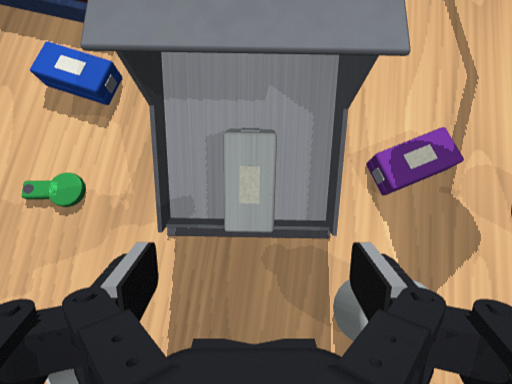

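The wrist view looks square onto the chute. The aluminium case spans columns 223–275 and rows 131–231, with its label at (249,185), and is aligned with the image. The blue case at (76,72) and the purple one at (415,160) are outside the return.

Run:
```python
from h import *
c=np.load('w1.npy',allow_pickle=True).item()
g=status.get_obs(); a=np.radians(98.4); xr=np.array([np.cos(a),np.sin(a),0]); n=-.5*xr+np.array([0,0,.866]); yr=np.array([-np.sin(a),np.cos(a),0]); sl=np.cross(yr,n)
P0=np.array([.585,.323,.075]); ret=lambda p:(np.round(np.array([(p-P0)@sl,(p-P0)@yr,(p-P0)@n]),4))
def pl(u,v,h):
    o,d=ray(c,u,v); return o+d*(((P0+h*n-o)@n)/(d@n))
for u,v in[(224,133),(275,133),(275,231),(223,231)]: print(ret(pl(u,v,.036)))
print('floor/cheeks',[ret(pl(u,v,h)) for u,v,h in((163,215,0),(334,215,0))])
s=np.array([0]); 
# label height from wrist + scene + side
S,D=imaging.camera('scene'),imaging.camera('side')
lab=tri(ray(c,249,185),ray(D,95+272/3.333,155+143/3.333)); print(lab,ret(lab[0]))
R=__import__('scipy.spatial.transform',fromlist=['x']).Rotation.from_quat(g['ee_rot']).as_matrix()
print('tool z',R[:,2],'n',n,'tool y',R[:,1],yr, 'tcp',ret(g['ee_pos']))
```

```text
[0.041  0.0241 0.036 ]
[ 0.0411 -0.0195  0.036 ]
[-0.0492 -0.0212  0.036 ]
[-0.0492  0.0272  0.036 ]
floor/cheeks [array([-0.0467,  0.0924,  0.    ]), array([-0.0465, -0.0843,  0.    ])]
(array([0.58585408, 0.30083679, 0.10558816]), np.float64(0.0008369970440825352)) [-0.0038  0.0024  0.0375]
tool z [-0.07951585  0.49806495 -0.86348627] n [ 0.07304151 -0.49463617  0.866     ] tool y [ 0.98802683  0.15426915 -0.00200088] [-0.98927233 -0.14608303  0.        ] tcp [0.0081 0.0009 0.185 ]
```

```bash
python3 -m jog '[[[0,-0.012,-0.007],[0,0,0]],[[-0.0018,0.0124,-0.0217],[0,0,0]],[[-0.0018,0.0124,-0.0217],[0,0,0]],[[-0.0018,0.0124,-0.0217],[0,0,0]],[[-0.0018,0.0124,-0.0217],[0,0,0]],[[-0.0018,0.0124,-0.0217],[0,0,0]],[[-0.0013,0.0085,-0.015],[0,0,0]],[[0,0,0],[0,0,0]]]'
python3 - <<'E'
from h import *
g=status.get_obs(); print(g['ee_pos'],g['ft_force'])
c=imaging.camera('wrist'); d=imaging.camera('side'); cv2.imwrite('pics/w2.png',np.hstack([c['img'][:,:,::-1][:, :],cv2.resize(d['img'][100:292,60:252],(384,384))[:,:,::-1]])[:, :800][:,:])
E
```

```text
time: 1.78
ee_pos: [0.5876, 0.287, 0.1047]
ee_rot: [0.632, 0.731, 0.166, -0.198]
ft_force: [-0.6, -0.0, 0.0]
width: 0.0852
grip_force: 0.0
[0.58760226 0.2869885  0.10466836] [-0.63765104 -0.02409357  0.04329896]
```

```bash
python3 -c "
import cv2; i=cv2.imread('pics/w2.png'); print(i.shape)"
```

```text
(384, 800, 3)
```

View pics/w2.png

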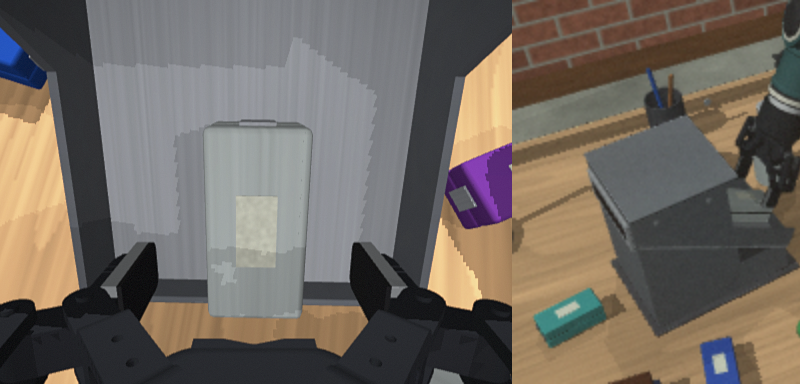

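Case at (258,220) is centred between the jaws with the fingers clear of both cheeks. I'll re-read the settled pose.

```bash
cat >> h.py <<'E'
a=np.radians(98.4); xr=np.array([np.cos(a),np.sin(a),0]); n=-.5*xr+np.array([0,0,.866]); yr=np.array([-np.sin(a),np.cos(a),0]); sl=np.cross(yr,n)
P0=np.array([.585,.323,.075]); ret=lambda p:(np.round(np.array([(p-P0)@sl,(p-P0)@yr,(p-P0)@n]),4))
E
python3 - <<'E'
from h import *
g=status.get_obs(); print(g['time'],g['ee_pos'],ret(g['ee_pos']))
E
```

```text
1.8833 [0.59038686 0.28614417 0.10806432] [-0.0157  0.0001  0.0473]
```

```bash
python3 -m jog '[[[-0.0025,0.008,0.005],[0,0,0]],[[-0.001,0.004,-0.007],[0,0,0]],[[-0.001,0.004,-0.007],[0,0,0]],[[-0.0007,0.0035,-0.006],[0,0,0]],[[-0.0007,0.003,-0.005],[0,0,0]],[[0,0,0],[0,0,0]],[[0,0,0],[0,0,0]],[[0,0,0],[0,0,0]]]'
python3 - <<'E'
from h import *
g=status.get_obs(); print(g['time'],g['ee_pos'],ret(g['ee_pos']),g['ft_force'])
E
```

```text
time: 2.55
ee_pos: [0.5839, 0.3108, 0.0887]
ee_rot: [0.631, 0.731, 0.169, -0.196]
ft_force: [-0.6, 0.0, -0.1]
width: 0.0853
grip_force: 0.0
2.55 [0.58393223 0.31082709 0.0886733 ] [-0.0035  0.0028  0.0178] [-0.55281025  0.00522546 -0.05345348]
```

```bash
python3 -m jog '[[[0,0,0],[0,0,0]],[[0,0,0],[0,0,0]],[[0,0,0],[0,0,0]],[[0,0,0],[0,0,0]],[[0,0,0],[0,0,0]],[[0,0,0],[0,0,0]],[[0,0,0],[0,0,0]],[[0,0,0],[0,0,0]]]' 0.03 50
```

```text
time: 3.22
ee_pos: [0.5844, 0.3108, 0.0893]
ee_rot: [0.631, 0.731, 0.17, -0.196]
ft_force: [-0.6, -2.3, 5.7]
width: 0.0452
grip_force: 52.5
```

Gripped at 45.2 mm, which matches the 46 mm width. I'll lift square off the chute and take measurements of the carousel from the first wrist image.

```bash
python3 -m jog '[[[0.0015,-0.0099,0.0173],[0,0,0]],[[0.0015,-0.0099,0.0173],[0,0,0]],[[0.0015,-0.0099,0.0173],[0,0,0]],[[0.0015,-0.0099,0.0173],[0,0,0]],[[0.0015,-0.0099,0.0173],[0,0,0]],[[0.0015,-0.0099,0.0173],[0,0,0]],[[0.0015,-0.0099,0.0173],[0,0,0]],[[0.0015,-0.0099,0.0173],[0,0,0]]]'
python3 - <<'E'
from h import *
from scipy.optimize import least_squares
w=imaging.camera('wrist'); print(status.get_obs()['ee_pos'])
E0=np.array([[1,-0.001,.002,.649],[0,.962,.273,.07],[-.002,-.273,.962,.373],[0,0,0,1]]); 
c=dict(w); c['extrinsics']=E0; c['img']=cv2.imread('pics/wrist0.png')[:,:,::-1]
im=c['img'].astype(int); grey=((im.max(2)-im.min(2))<25)
pts=[]
for u in range(140,345,4):
    col=grey[:,u]
    for v in range(100,200):
        if col[v:v+4].all(): pts.append((u,v)); break
P=np.array([plane(c,u,v,.049)[:2] for u,v in pts])
for R in(.172,):
    r=least_squares(lambda p:np.hypot(P[:,0]-p[0],P[:,1]-p[1])-R,[.62,-.1],loss='soft_l1',f_scale=.002); print('centre',r.x,np.median(abs(r.fun)))
m=((im.max(2)<40)).astype(np.uint8); k=np.zeros_like(m); k[268:325,174:270]=m[268:325,174:270]
n_,l,st,ce=cv2.connectedComponentsWithStats(k); b=1+st[1:,4].argmax(); ct=cv2.findContours((l==b).astype(np.uint8),0,2)[0][0]
print('bar px',st[b]); Q=np.array([plane(c,u,v,.119)[:2] for u,v in ct[:,0]]).astype(np.float32); rc=cv2.minAreaRect(Q); print('bar@.119',rc)
D=imaging.camera('side'); g=D['img'].astype(int); cv2.imwrite('pics/side1.png',D['img'][:,:,::-1])
m=(g.min(2)>150).astype(np.uint8); k=np.zeros_like(m);k[195:222,280:335]=m[195:222,280:335]
ct=max(cv2.findContours(k,0,2)[0],key=cv2.contourArea); Q=np.array([plane(D,u,v,.016)[:2] for u,v in ct[:,0]]).astype(np.float32); print('label',cv2.minAreaRect(Q),len(ct))
# bay walls tops
for p,q in(((92,195),(190,248)),((310,150),(240,262))):
    A,B=plane(c,*p,.073),plane(c,*q,.073); print('wall',A[:2],B[:2],np.degrees(np.arctan2(*(A-B)[1::-1])))
crop=lambda i,x,y,W,H:cv2.resize(i[y:y+H,x:x+W],(400,300),interpolation=2)
cv2.imwrite('pics/z2.png',np.hstack([crop(c['img'][:,:,::-1],60,100,340,255),cv2.resize(w['img'],(400,300))[:,:,::-1]]))
E
```

```text
time: 3.88
ee_pos: [0.5948, 0.2313, 0.2268]
ee_rot: [0.631, 0.731, 0.168, -0.197]
ft_force: [0.4, -0.0, -2.4]
width: 0.0453
grip_force: 51.8
[0.59772922 0.22921606 0.23044633]
centre [ 0.61793277 -0.11476709] 0.000379514678234702
bar px [ 178  275   87   48 2650]
bar@.119 ((0.6184024810791016, -0.10309292376041412), (0.0808652862906456, 0.032698918133974075), 13.358579635620117)
label ((0.4300108551979065, -0.08820608258247375), (0.13694822788238525, 0.025925414636731148), 83.3367691040039) 47
wall [ 0.49335595 -0.02031588] [ 0.58453497 -0.07592268] 148.62249189641025
wall [0.70048009 0.02314622] [ 0.63466306 -0.09148481] 60.13710152481868
```

View pics/z2.png

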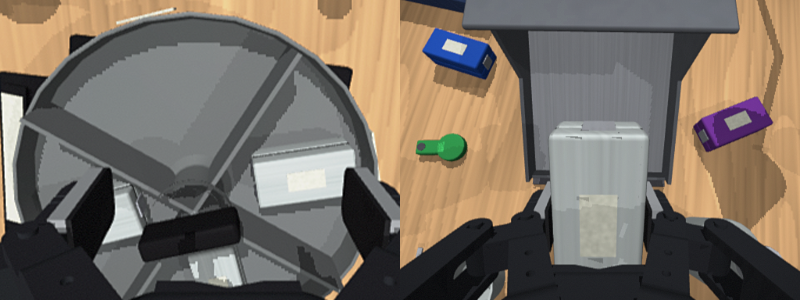

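The case is held squarely between the jaws (right half, about (598,200)). In the left half, the empty bay lies between walls at 60° and 149°, so it points at about 104° from the axis at (0.618,−0.1145). The front (ledge) direction is about 172.6°. I'll level the case and carry it over the bay.

```bash
python3 -m jog '[[[0,-0.0308,0],[-5.98,-0.94,0]],[[0,-0.0308,0],[-5.98,-0.94,0]],[[0,-0.0308,0],[-5.98,-0.94,0]],[[-0.001,-0.0308,0],[-5.98,-0.94,0]],[[-0.001,-0.0308,-0.02],[-5.98,-0.94,0]],[[-0.001,-0.0308,-0.02],[0,0,2.5]],[[-0.001,-0.0308,-0.02],[0,0,2.5]],[[0,-0.0308,-0.02],[0,0,0]]]'
python3 -m jog '[[[0,0,0],[0,0,0]],[[0,0,0],[0,0,0]],[[0,0,0],[0,0,0]],[[0,0,0],[0,0,0]],[[0,0,0],[0,0,0]],[[0,0,0],[0,0,0]],[[0,0,0],[0,0,0]],[[0,0,0],[0,0,0]]]'
python3 - <<'E'
from h import *
from scipy.spatial.transform import Rotation as R
g=status.get_obs(); M=R.from_quat(g['ee_rot']).as_matrix(); print(g['ee_pos'],M[:,2],np.degrees(np.arctan2(M[1,0],M[0,0])))
E
```

```text
time: 4.65
ee_pos: [0.5903, -0.0133, 0.1447]
ee_rot: [0.617, 0.787, -0.0, 0.002]
ft_force: [0.9, -0.3, -2.8]
width: 0.0452
grip_force: 52.0
time: 5.32
ee_pos: [0.592, -0.0141, 0.1475]
ee_rot: [0.619, 0.785, 0.001, 0.003]
ft_force: [-0.5, 0.8, -2.4]
width: 0.0454
grip_force: 51.9
[ 0.59195553 -0.01411557  0.14750168] [ 0.00627569 -0.00333708 -0.99997474] 103.51316678622982
```

```bash
python3 -m jog '[[[0.002,-0.003,-0.012],[0,0,0]],[[0,0,-0.02],[0,0,0]],[[0,0,-0.02],[0,0,0]],[[0,0,-0.02],[0,0,0]],[[0,0,-0.015],[0,0,0]],[[0,0,-0.01],[0,0,0]],[[0,0,-0.004],[0,0,0]],[[0,0,0],[0,0,0]]]'
python3 - <<'E'
from h import *
g=status.get_obs(); print(g['ee_pos'],g['ft_force'])
c=imaging.camera('wrist'); d=imaging.camera('side')
cv2.imwrite('pics/w3.png',np.hstack([cv2.resize(c['img'],(400,300)),cv2.resize(d['img'][130:220,228:348],(400,300),interpolation=2)])[:,:,::-1])
E
```

```text
time: 5.98
ee_pos: [0.5932, -0.0178, 0.045]
ee_rot: [0.619, 0.785, -0.0, 0.003]
ft_force: [-0.1, 0.2, -2.3]
width: 0.0455
grip_force: 52.1
[ 0.59321846 -0.01776472  0.04496239] [-0.14006894  0.21149196 -2.33131954]
```

View pics/w3.png

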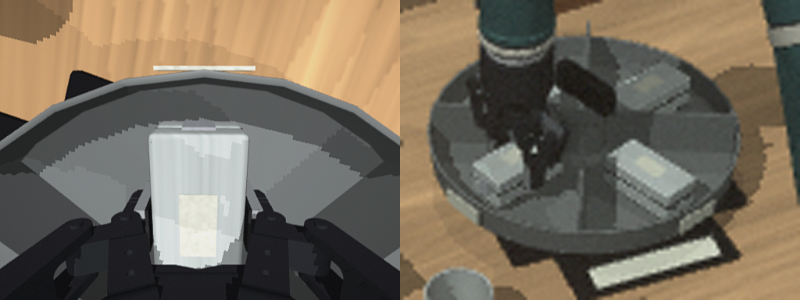

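The case hangs level in the empty bay (left half, (198,200)), inside the rim and between the walls. I'll lower it 5 mm gently, watching the force.

```bash
python3 -m jog '[[[0,0,-0.001],[0,0,0]],[[0,0,-0.001],[0,0,0]],[[0,0,-0.001],[0,0,0]],[[0,0,-0.001],[0,0,0]],[[0,0,-0.001],[0,0,0]],[[0,0,0],[0,0,0]],[[0,0,0],[0,0,0]],[[0,0,0],[0,0,0]]]'
```

```text
time: 6.75
ee_pos: [0.5938, -0.0176, 0.0412]
ee_rot: [0.619, 0.785, 0.0, 0.003]
ft_force: [-0.1, -0.2, -1.7]
width: 0.0451
grip_force: 52.1
```

```bash
python3 -m jog '[[[0,0,-0.0005],[0,0,0]],[[0,0,-0.0005],[0,0,0]],[[0,0,-0.0005],[0,0,0]],[[0,0,0],[0,0,0]],[[0,0,0],[0,0,0]],[[0,0,0],[0,0,0]],[[0,0,0],[0,0,0]],[[0,0,0],[0,0,0]]]'
```

```text
time: 7.42
ee_pos: [0.5938, -0.0176, 0.0397]
ee_rot: [0.619, 0.785, 0.0, 0.003]
ft_force: [-0.1, -0.3, -2.0]
width: 0.0453
grip_force: 52.1
```

```bash
python3 -m jog '[[[0,0,-0.0005],[0,0,0]],[[0,0,-0.0005],[0,0,0]],[[0,0,-0.0005],[0,0,0]],[[0,0,-0.0005],[0,0,0]],[[0,0,0],[0,0,0]],[[0,0,0],[0,0,0]],[[0,0,0],[0,0,0]],[[0,0,0],[0,0,0]]]'
```

```text
time: 8.08
ee_pos: [0.594, -0.0177, 0.038]
ee_rot: [0.619, 0.785, 0.001, 0.003]
ft_force: [-0.7, -0.1, 3.9]
width: 0.0455
grip_force: 52.6
```

```bash
python3 -m jog '[[[0,0,0],[0,0,0]],[[0,0,0],[0,0,0]],[[0,0,0],[0,0,0]],[[0,0,0.01],[0,0,0]],[[0,0,0.02],[0,0,0]],[[0,0,0.04],[0,0,0]],[[0,0,0.04],[0,0,0]],[[0,0,0.03],[0,0,0]]]' 0.085 && python3 -m jog '[[[0.003,-0.012,0],[0,0,-6.9]],[[0.003,-0.012,0],[0,0,-6.9]],[[0.003,-0.012,0],[0,0,-6.9]],[[0.003,-0.012,0],[0,0,-6.9]],[[0.003,-0.012,0],[0,0,-6.9]],[[0.003,-0.012,0],[0,0,-6.9]],[[0.003,-0.012,0],[0,0,-6.9]],[[0.003,-0.012,0],[0,0,-6.9]]]' && python3 -m jog '[[[0,0,0],[0,0,-6.9]],[[0,0,0],[0,0,-6.9]],[[0,0,0],[0,0,-6.9]],[[0,0,0],[0,0,-6.9]],[[0,0,0],[0,0,-6.9]],[[0,0,0],[0,0,0]],[[0,0,0],[0,0,0]],[[0,0,0],[0,0,0]]]'
python3 - <<'E'
from h import *
from scipy.spatial.transform import Rotation as R
g=status.get_obs(); M=R.from_quat(g['ee_rot']).as_matrix(); print(g['ee_pos'],M[:,2],np.degrees(np.arctan2(M[1,0],M[0,0])))
c=imaging.camera('wrist'); np.save('w4.npy',c,allow_pickle=True); cv2.imwrite('pics/w4.png',c['img'][:,:,::-1])
d=imaging.camera('side'); cv2.imwrite('pics/side4.png',d['img'][:,:,::-1])
E
```

```text
time: 8.75
ee_pos: [0.5946, -0.0176, 0.1814]
ee_rot: [0.619, 0.785, 0.001, 0.004]
ft_force: [0.8, 0.0, 0.8]
width: 0.0851
grip_force: 0.0
time: 9.42
ee_pos: [0.618, -0.1141, 0.1785]
ee_rot: [0.914, 0.406, -0.001, 0.003]
ft_force: [-1.1, -0.1, 0.2]
width: 0.0851
grip_force: 0.0
time: 10.08
ee_pos: [0.6179, -0.1134, 0.178]
ee_rot: [0.993, 0.121, -0.002, 0.003]
ft_force: [-0.3, -0.1, -0.0]
width: 0.085
grip_force: 0.0
[ 0.617861   -0.11339616  0.17803385] [-0.00306266 -0.00546729 -0.99998036] 13.955961594652788
```

View pics/w4.png

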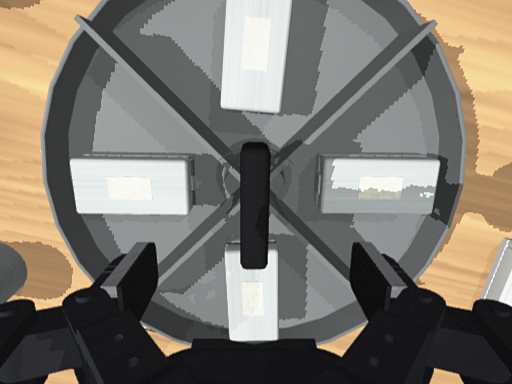

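The bar knob at (255,205) is aligned with the tool and centred between the jaws. The returned case at (131,185) lies flat and radially in its bay, and the other three are in place. I'll go down onto the knob and grip it.

```bash
python3 -m jog '[[[0,-0.001,-0.012],[0,0,0]],[[0,0,-0.015],[0,0,0]],[[0,0,-0.015],[0,0,0]],[[0,0,-0.015],[0,0,0]],[[0,0,-0.01],[0,0,0]],[[0,0,-0.006],[0,0,0]],[[0,0,0],[0,0,0]],[[0,0,0],[0,0,0]]]' && python3 -m jog '[[[0,0,0],[0,0,0]],[[0,0,0],[0,0,0]],[[0,0,0],[0,0,0]],[[0,0,0],[0,0,0]],[[0,0,0],[0,0,0]],[[0,0,0],[0,0,0]],[[0,0,0],[0,0,0]],[[0,0,0],[0,0,0]]]' 0.01 40
python3 - <<'E'
from h import *
# base yaw refined from side label (two edges) using latest side image
D=imaging.camera('side'); g=D['img'].astype(int)
m=(g.min(2)>150).astype(np.uint8); k=np.zeros_like(m);k[195:222,280:335]=m[195:222,280:335]
ct=max(cv2.findContours(k,0,2)[0],key=cv2.contourArea); Q=np.array([plane(D,u,v,.016)[:2] for u,v in ct[:,0]]).astype(np.float32); print(cv2.minAreaRect(Q))
ys,xs=np.nonzero(k); P=np.array([plane(D,u,v,.016)[:2] for u,v in zip(xs,ys)]); print(P.mean(0)); U,S,V=np.linalg.svd(P-P.mean(0),full_matrices=False); print(np.degrees(np.arctan2(V[0,1],V[0,0])))
# wrist first image label edge
c=np.load('w1.npy',allow_pickle=True).item(); c['img']=cv2.imread('pics/wrist0.png'); c['extrinsics']=np.array([[1,-0.001,.002,.649],[0,.962,.273,.07],[-.002,-.273,.962,.373],[0,0,0,1]])
g=c['img'].astype(int); k=np.zeros(g.shape[:2],bool); k[175:300,55:80]=(g.min(2)>150)[175:300,55:80]
L=[(np.nonzero(k[r])[0].min(),r) for r in range(185,280,3) if k[r].any()]
P=np.array([plane(c,u,v,.016)[:2] for u,v in L]); print(P[0],P[-1],np.degrees(np.arctan(np.polyfit(P[:,1],P[:,0],1)[0])))
E
```

```text
time: 10.85
ee_pos: [0.6178, -0.1148, 0.1046]
ee_rot: [0.993, 0.12, -0.002, 0.003]
ft_force: [-0.0, -0.3, 0.0]
width: 0.0852
grip_force: 0.0
time: 11.52
ee_pos: [0.6179, -0.1142, 0.1051]
ee_rot: [0.993, 0.12, -0.002, 0.002]
ft_force: [-1.4, 1.9, 4.2]
width: 0.0173
grip_force: 40.8
((0.4300108551979065, -0.08820608258247375), (0.13694822788238525, 0.025925414636731148), 83.3367691040039)
[ 0.43011302 -0.08787145]
83.1088615647906
[ 0.4302283  -0.02567019] [ 0.41611076 -0.14425563] 6.887728824482802
```

The knob is gripped at 17.3 mm. The front direction is 173.1° from both the side and wrist views, and the bay is now at 103.8°, so I'll turn +69.2°.

```bash
python3 -m jog '[[[0,0,0],[0,0,2]],[[0,0,0],[0,0,3]],[[0,0,0],[0,0,4]],[[0,0,0],[0,0,5]],[[0,0,0],[0,0,5]],[[0,0,0],[0,0,5]],[[0,0,0],[0,0,5]],[[0,0,0],[0,0,5]]]' && python3 -m jog '[[[0,0,0],[0,0,5]],[[0,0,0],[0,0,5]],[[0,0,0],[0,0,5]],[[0,0,0],[0,0,5]],[[0,0,0],[0,0,5]],[[0,0,0],[0,0,4.2]],[[0,0,0],[0,0,4]],[[0,0,0],[0,0,2]]]' && python3 -m jog '[[[0,0,0],[0,0,0]],[[0,0,0],[0,0,0]],[[0,0,0],[0,0,0]],[[0,0,0],[0,0,0]],[[0,0,0],[0,0,0]],[[0,0,0],[0,0,0]],[[0,0,0],[0,0,0]],[[0,0,0],[0,0,0]]]'
python3 - <<'E'
from h import *
from scipy.spatial.transform import Rotation as R
g=status.get_obs(); M=R.from_quat(g['ee_rot']).as_matrix(); print(g['ee_pos'],M[:,2],np.degrees(np.arctan2(M[1,0],M[0,0])))
E
```

```text
time: 12.23
ee_pos: [0.6182, -0.1148, 0.1052]
ee_rot: [0.914, 0.407, -0.001, 0.003]
ft_force: [-0.1, 0.6, 3.4]
width: 0.0172
grip_force: 40.8
time: 12.9
ee_pos: [0.6188, -0.1151, 0.1052]
ee_rot: [0.748, 0.664, 0.001, 0.004]
ft_force: [2.0, -0.1, 2.5]
width: 0.0177
grip_force: 41.1
time: 13.57
ee_pos: [0.6188, -0.1151, 0.1052]
ee_rot: [0.749, 0.662, 0.0, 0.004]
ft_force: [5.6, -2.0, 2.4]
width: 0.0172
grip_force: 40.6
[ 0.61884001 -0.11510125  0.10515362] [ 0.0065041  -0.00599168 -0.9999609 ] 82.93044136587385
```

Turned to 82.9°, so the bay is at 172.9°. I'll release, rise clear and look.

```bash
python3 -m jog '[[[0,0,0],[0,0,0]],[[0,0,0],[0,0,0]],[[0,0,0],[0,0,0]],[[0,0,0],[0,0,0]],[[0,0,0.01],[0,0,0]],[[0,0,0.02],[0,0,0]],[[0,0,0.03],[0,0,0]],[[0,0,0.03],[0,0,0]]]' 0.085 && python3 -m jog '[[[0,0,0.03],[0,0,0]],[[0,0,0.03],[0,0,0]],[[-0.02,0,0.03],[0,0,0]],[[-0.02,0,0],[0,0,0]],[[-0.02,0,0],[0,0,0]],[[0,0,0],[0,0,0]],[[0,0,0],[0,0,0]],[[0,0,0],[0,0,0]]]'
python3 - <<'E'
from h import *
c=imaging.camera('wrist'); d=imaging.camera('side'); np.save('w5.npy',[c,d],allow_pickle=True)
cv2.imwrite('pics/w5.png',np.hstack([cv2.resize(c['img'],(400,300)),cv2.resize(d['img'][130:220,228:348],(400,300),interpolation=2)])[:,:,::-1])
g=status.get_obs(); print(g['ee_pos'])
E
```

```text
time: 14.23
ee_pos: [0.617, -0.1145, 0.1955]
ee_rot: [0.749, 0.662, -0.001, 0.002]
ft_force: [0.8, -0.1, -0.2]
width: 0.0853
grip_force: 0.0
time: 14.9
ee_pos: [0.5582, -0.1146, 0.2853]
ee_rot: [0.749, 0.662, 0.0, 0.004]
ft_force: [1.5, -0.4, 0.2]
width: 0.0852
grip_force: 0.0
[ 0.55841203 -0.11447351  0.2846376 ]
```

View pics/w5.png

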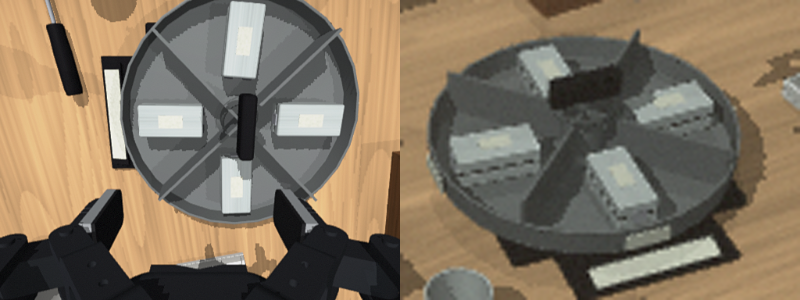

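The case at (170,121) in the left half lies flat at the front, beside the ledge label at (116,112). The other three are in their bays. A quick number check before handing in.

Run:
```python
from h import *
c,d=np.load('w5.npy',allow_pickle=True); C=np.array([.618,-.1147]); im=c['img'].astype(int)
m=(im.min(2)>135).astype(np.uint8); N,l,st,ce=cv2.connectedComponentsWithStats(m)
for i in range(1,N):
    if st[i,4]>600 and ce[i,1]<290:
        for z in(.057,.016):
            ct=cv2.findContours((l==i).astype(np.uint8),0,2)[0][0]; Q=np.array([plane(c,u,v,z)[:2] for u,v in ct[:,0]],np.float32); r=cv2.minAreaRect(Q); p=np.array(r[0])-C
            print(z,ce[i].round(),'r',np.hypot(*p).round(3),'dir',np.degrees(np.arctan2(p[1],p[0])).round(1),np.round(r[1],3),round(r[2],1))
```

```text
0.057 [312.  50.] r 0.105 dir 83.2 [0.09  0.045] 78.4
0.016 [312.  50.] r 0.11 dir 79.6 [0.101 0.05 ] 78.4
0.057 [147. 144.] r 0.175 dir 170.7 [0.125 0.019] 83.2
0.016 [147. 144.] r 0.188 dir 172.8 [0.14  0.022] 83.2
0.057 [396. 153.] r 0.099 dir -5.3 [0.047 0.091] 82.9
0.016 [396. 153.] r 0.117 dir -9.0 [0.052 0.101] 82.9
0.057 [218. 154.] r 0.099 dir 172.2 [0.048 0.09 ] 82.9
0.016 [218. 154.] r 0.104 dir 176.2 [0.053 0.101] 82.9
0.057 [302. 238.] r 0.098 dir -97.6 [0.094 0.044] 84.5
0.016 [302. 238.] r 0.117 dir -94.1 [0.104 0.049] 84.5
```

The case is at r = 99 mm, direction 172.2°, yaw 172.9°. The ledge label is at 172.8°, so the two line up.

```bash
python3 -c "
from plant import job; print(job.hand_in())"
```

```text
the job is handed in; nothing more can be done
None
```

The returned key case lies flat in the bay that was empty, and the carousel is turned so that it sits at the front, within about 1° of the label ledge's middle; the job was handed in at about 15 s.

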